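# Call the storeroom runner and point out the canister and its box

## Task

Press the call button fully down to call the storeroom runner, then show him the job: point at the cap of the middle-sized of the three white canisters on the table, with the fingertips about two centimetres straight above it, and stay there for two seconds. Then point in the same way at the open box without dividers, with the fingertips about two centimetres above the middle of its mouth, for two seconds. Do not point at the other canisters or the divided box, and do not touch, shift or lift any of the canisters, boxes or other goods.

Things in the scene. Friction and masses are not known exactly. Their poses are not given: they have to be found in the camera images.
- call (a joint): Travel of the call button, m: 0 = up, 0.006 = fully down. A spring pushes it back up; fully down takes about 5 N.
- call_top (a point): Centre of the top face of the call button: a round grey plastic push button 40 mm across, standing 10 mm out of a round grey housing 56 mm across and 12 mm high, on a white plastic block 85 x 85 x 50 mm fixed to the table; the button's top is 72 mm above the table when up. It is pressed straight down.
- can_large_cap (a point): Centre of the top face of the large canister's screw cap, 250 mm above the table. The canister is a white plastic jerrycan with a paper label and grey cap, 140 mm wide (along its own y), 100 mm deep (x), body 200 mm tall, 250 mm to the top of the cap; the cap sits 31 mm off the middle of the width towards +y, and a carrying handle on the other half. Axes upright, z up; it stands loose on the table.
- can_medium_cap (a point): Centre of the top face of the medium canister's screw cap, 195 mm above the table. The canister is a white plastic jerrycan with a paper label and grey cap, 105 mm wide (along its own y), 80 mm deep (x), body 156 mm tall, 195 mm to the top of the cap; the cap sits 23 mm off the middle of the width towards +y, and a carrying handle on the other half. Axes upright, z up; it stands loose on the table.
- can_small_cap (a point): Centre of the top face of the small canister's screw cap, 145 mm above the table. The canister is a white plastic jerrycan with a paper label and grey cap, 80 mm wide (along its own y), 65 mm deep (x), body 116 mm tall, 145 mm to the top of the cap; the cap sits 18 mm off the middle of the width towards +y, and a carrying handle on the other half. Axes upright, z up; it stands loose on the table.
- can_large: The large canister itself; origin at the middle of its underside, z up.
- can_medium: The medium canister itself; origin at the middle of its underside, z up.
- can_small: The small canister itself; origin at the middle of its underside, z up.
- box_plain_mouth (a point): Centre of the mouth of the open blue plastic box with nothing inside and no dividers, level with its rim, 70 mm above the table. Box 150 x 150 x 70 mm, walls 4 mm, fixed to the table; axes along its sides, z up.
- box_plain: The same box; origin at the middle of its underside.
- box_divided_mouth (a point): Centre of the mouth of the open blue plastic box with a cross of two dividers making four compartments, level with its rim, 70 mm above the table. Box 150 x 150 x 70 mm, walls 4 mm, fixed to the table; axes along its sides, z up.
- box_divided: The same box; origin at the middle of its underside.
- tin: Bystander: steel tin with a paper label, 74 mm across, 110 mm tall, origin under its middle.
- bag_roll: Bystander: black roll of bin bags lying on the table, 70 mm thick, 220 mm long.
- dust_brush: Bystander: brush with a long handle, lying on the table.
- cup: Bystander: white mug, 80 mm across, 90 mm tall, origin under its middle.
- jar: Bystander: glass jar, 70 mm across, 100 mm tall, origin under its middle.
- tap: Bystander: small white plastic canister tap, 84 mm long, lying on the table.
There are look-alikes about, which are no part of the job. Leave any orange or red look-alike of the can_medium alone. What is shaped like the can_large but orange is not meant.

How it is judged (in metres and radians):
On the way, in this order (a step that is already met when the one before it is completed fails the run):
1. the call button is pressed down (value of joint call above 0.0045 m), for 0.05 s.
2. the fingertips stay just above the middle-sized canister's cap for 1.5 s (horizontal distance between the grasp point and can_medium_cap below 0.025 m and z of the grasp point in the frame of can_medium_cap between 0 and 0.07 m and value of joint call below 0.002 m), for 1.5 s.
3. the fingertips stay just above the mouth of the box without dividers, near its middle, for 1.5 s (horizontal distance between the grasp point and box_plain_mouth below 0.035 m and z of the grasp point in the frame of box_plain_mouth between 0 and 0.075 m), for 1.5 s.
At the end, for the whole second after the job is handed in: Button up again (under 2 mm down); canisters upright, at rest, within 10 mm of their starts; bystanders within 15 mm. On the way each pointing lasts 1.5 s, the grasp point within 25 mm sideways (box 35) of the cap's or mouth's centre and at most 70 mm above it (box 75) (value of joint call below 0.002 m and distance of each of can_large, can_medium, can_small from where it was at the start of the episode below 0.01 m and angle between each of can_large, can_medium, can_small's own z axis and vertical below 0.05 rad and linear speed of each of can_large, can_medium, can_small below 0.02 m/s and distance of each of tin, bag_roll, dust_brush, cup, jar, tap from where it was at the start of the episode below 0.015 m and distance of each of box_plain, box_divided from where it was at the start of the episode below 0.005 m); the robot touches nothing.
It fails at once if a canister, box or bystander is touched by the robot (contact force between any of the fingers, the arm and can_large above 0.5 N or contact force between any of the fingers, the arm and can_medium above 0.5 N or contact force between any of the fingers, the arm and can_small above 0.5 N or contact force between any of the fingers, the arm and box_plain above 0.5 N or contact force between any of the fingers, the arm and box_divided above 0.5 N or contact force between any of the fingers, the arm and tin above 0.5 N or contact force between any of the fingers, the arm and bag_roll above 0.5 N or contact force between any of the fingers, the arm and dust_brush above 0.5 N or contact force between any of the fingers, the arm and cup above 0.5 N or contact force between any of the fingers, the arm and jar above 0.5 N or contact force between any of the fingers, the arm and tap above 0.5 N).
It fails at once if a canister or bystander is shifted or lifted (distance of any of can_large, can_medium, can_small from where it was at the start of the episode above 0.01 m or distance of any of tin, bag_roll, dust_brush, cup, jar, tap from where it was at the start of the episode above 0.015 m).
It fails at once if the robot points at a wrong canister or at the divided box ((horizontal distance between the grasp point and can_large_cap below 0.02 m and z of the grasp point in the frame of can_large_cap between 0 and 0.05 m) or (horizontal distance between the grasp point and can_small_cap below 0.02 m and z of the grasp point in the frame of can_small_cap between 0 and 0.05 m) or (horizontal distance between the grasp point and box_divided_mouth below 0.02 m and z of the grasp point in the frame of box_divided_mouth between 0 and 0.05 m)).
It also fails if it takes over 61 s, if anything falls off the work surface, if the arm or the gripper's body presses on something with over 40 N, if the wrist force passes 120 N, or if a joint passes its speed limit or range.

## Robot

A 6-joint arm with a two-finger parallel gripper is mounted at the origin on the work surface. World frame = base frame: x ahead of the robot, y to its left, z up, the work surface at z = 0. Lengths are in mm, angles in rad, forces in N, time in s.
With the tool pointing down it reaches from about 300 to 775 mm from the base axis. Payload 14.6 kg.
Tool frame: the origin (TCP) lies on the mounting face of the last link; the fingertips stand 199 mm ahead of it and the grasp point (between the pads) lies 180 mm ahead of it; z points along the fingers, y is the line along which they close (so a half turn about z gives the same grasp; the last joint's range is limited). The gripper opens to 94 mm and grips with 3 to 60 N. Pads are 16 mm wide; open, the fingers measure 119 mm over their backs; the gripper's body (75 mm by 177 mm) begins 78 mm behind the grasp point.
Start: joints at [1.19, 0.3, 1.521, -0, 1.321, -0.067], TCP at [169.769, 523.134, 404.646] pointing down, gripper open.
Joint ranges: [-3.03, 3.03], [-0.79, 2.21], [0.23, 2.52], [-1.04, 4.18], [0, 3.07], [-2.55, 2.55]. Speed limits (rad/s): [2.22, 2.22, 2.57, 3.14, 3.14, 3.14].

## Interface

Orientations are given as [roll, pitch, yaw] about the fixed x, y, z axes, in that order (R = Rz(yaw) Ry(pitch) Rx(roll)).
In Python, from cell import manip gives the robot as it stands. The module is installed in compiled form; this text tells all that it offers.
- The arm moves only by the shell command python3 -m creep 'ROWS' [FORCE]. ROWS is a JSON object of lists of equal length, an entry for each row: "slide": the shift along the world's x, y, z in cm, a list of three; "turn": the turn about the world's z in rad; "claw": the opening, from 0 (shut) to 1 (fully open). A call has 1 to 8 rows; each row shifts and turns the commanded pose from where the row before left it; what a row does not reach is not made up. A row lasts 1/8 s, in which the tool goes at most 62.5 mm and 10.7 degrees, less where a joint would pass 70% of its speed; a pose out of reach is approached as far as the arm can. A call with a gripper value outside its range is refused whole. The fingers move at their own pace and stop on an object; FORCE is the grip in N (left out, the last holds). Time passes only in rows, so rows that do not move let the fingers close. It gives the time, the measured TCP pose, the force, the opening and the grip force at its end, in the units of the state.
- manip.read_state(): the state, without advancing time (a new reading comes with each control period).
- manip.camera(name): name is "scene" or "top"; returns (picture, depth): 420x560x3 uint8, red, green, blue; 420x560 float32, mm along the optical axis (not along the pixel's ray), 0 where there is no reading.
- manip.calibration(name): a dict with "intrinsics" (3x3 intrinsics, pixels), "k1" (the pictures are not rectified: a ray, as slopes to the right and down, at radius r is drawn at 1 + k1 r^2 times it, then the intrinsics apply), "pose" (4x4, takes a point from camera to world coordinates). Camera axes: x right, y up, looking along -z (the intrinsics and any distortion apply to the point x, -y, -z); pixel columns grow to the right and rows downward; lengths in mm; the calibration is good to about 2 mm. A picture is of the moment at which its call begins. calibration takes no time and is no camera call.
- manip.sign_off(): hands the job in; it is judged then, once.
Trained networks look in the newest picture that a camera, given by its name, has taken for a name from the list of things; names that differ only in an ending like _2 or _b are one class to them, and where a whole thing is asked for, a point or a joint stands for the part that bears it (a point fixed in the world has none). Each returns a list of dicts, best first, with "score" (0 to 1); they miss things now and then, are a little off and sometimes report something else, mostly with a low value. They report only what shows in the picture. A call takes as long as a camera call. They do not tell look-alikes from the thing itself.
- manip.cut_out(query, camera): "mask" (420x560 bool, what is visible of it) and "position" ([column, row] in pixels, amid what is visible of it).
The state is a dict: "clock": time; "joints": joint angles; "qd": joint speeds; "effort": joint torques, N m; "eef_pos": TCP position; "eef_rot": TCP orientation; "wrist_force": force on the tool from outside, world axes, zero at the start; "moment": the same for the moment, N m; "finger_gap": finger opening in mm; "finger_force": force on a finger pad.
Only numpy, scipy, OpenCV 4.12 (cv2) and the standard library are available. Lean on these libraries where they do the work, as an engineer would, in place of code of your own. Each camera call takes 0.05 s, during which the arm holds its last target. There are 200 camera calls.

## Working session

There is one attempt and no reset: what is moved stays moved. The work goes in short steps, Python scripts to look and compute and a shell command to move; the robot and the scene stay as the last step left them, time stands still between calls to the robot, and variables do not carry over. Pictures are saved under pics/ and viewed, at most 10 in all, crops included, and the job is handed in when it is done.

```bash
mkdir -p pics
cat > h.py <<'E'
from cell import manip
import numpy as np, cv2
def world(name,depth):
    c=manip.calibration(name);K=np.array(c["intrinsics"]);P=np.array(c["pose"]);k=c["k1"]
    v,u=np.mgrid[0:420,0:560]
    d=np.stack([(u-K[0,2])/K[0,0],(v-K[1,2])/K[1,1]],-1)
    s=d.copy()
    for _ in range(8): s=d/(1+k*(s**2).sum(-1,keepdims=True))
    p=np.stack([s[...,0]*depth,-s[...,1]*depth,-depth],-1)
    w=p@P[:3,:3].T+P[:3,3]; w[depth==0]=np.nan
    return w
E
python3 - <<'E'
from h import *
for n in("scene","top"):
    im,d=manip.camera(n); cv2.imwrite(f"pics/{n}0.png",im[...,::-1]); np.save(n,world(n,d))
    w=np.load(n+".npy"); print(n,np.round(manip.calibration(n)["pose"][:3,3] if 1 else 0))
    for q in["call_top","can_large","can_medium","can_small","can_medium_cap","box_plain","box_divided","tin","cup","jar","tap","bag_roll","dust_brush"]:
        for r in manip.cut_out(q,n)[:4]:
            m=r["mask"]; p=w[m]; p=p[~np.isnan(p[:,0])]
            if len(p)==0: continue
            zt=np.percentile(p[:,2],98); t=p[p[:,2]>zt-8]
            print(q,round(r["score"],2),np.round(r["position"]),"med",np.round(np.median(p,0)),"ztop",round(zt),"topc",np.round((t.min(0)+t.max(0))/2)[:2],"n",m.sum(),im[m].mean(0).round())
print(manip.read_state())
E
```

```text
scene [1014.  441. 1176.]
call_top 0.59 [369. 277.] med [454. 226.  71.] ztop 76 topc [451. 226.] n 167 [115. 105.  97.]
can_large 0.9 [450. 280.] med [354. 391. 183.] ztop 249 topc [328. 416.] n 4073 [144.  77.  37.]
can_large 0.72 [319. 320.] med [684. 242. 197.] ztop 250 topc [667. 227.] n 3772 [155. 146. 126.]
can_large 0.42 [265. 268.] med [648.   7. 108.] ztop 146 topc [631.  -7.] n 1099 [144. 134. 115.]
can_large 0.34 [369. 281.] med [455. 227.  71.] ztop 76 topc [451. 227.] n 165 [115. 105.  97.]
can_medium 0.66 [225. 116.] med [ 348. -527.  119.] ztop 194 topc [ 338. -551.] n 1427 [121.  52.  42.]
can_medium 0.61 [292. 141.] med [ 266. -270.  126.] ztop 194 topc [ 241. -300.] n 1498 [147.  77.  37.]
can_medium 0.6 [222. 218.] med [ 649. -170.  137.] ztop 194 topc [ 633. -197.] n 1729 [136. 128. 111.]
can_medium 0.32 [263. 264.] med [648.   6. 110.] ztop 146 topc [631.  -9.] n 1065 [145. 135. 116.]
can_small 0.93 [263. 265.] med [648.   9. 108.] ztop 146 topc [631.  -7.] n 1079 [143. 133. 115.]
can_medium_cap 0.83 [223. 113.] med [ 346. -529.  114.] ztop 194 topc [ 334. -552.
[... 3207 characters left out ...]
'clock': 1.4, 'joints': array([ 1.19044030e+00,  2.99890367e-01,  1.52101092e+00,  2.02306509e-05,
        1.32068742e+00, -6.66096156e-02]), 'qd': array([ 1.38216375e-03,  3.18678538e-04, -5.57388169e-04,  5.28110560e-04,
       -2.47606979e-05, -1.04502319e-03]), 'effort': array([ 1.40387885e-03, -5.31645656e+01, -3.52926314e+01,  7.09673250e-02,
        2.11991288e-02,  2.70272466e-05]), 'eef_pos': array([169.74557534, 523.13838459, 404.64624517]), 'eef_rot': array([ 3.14158740e+00, -1.92944402e-05,  2.82784124e+00]), 'wrist_force': array([ 0.26373996, -0.222885  , -0.27127263]), 'moment': array([-0.0533777 , -0.02326505,  0.0101978 ]), 'finger_force': 0.0, 'finger_gap': 94.0776712812788}
```

View pics/scene0.png

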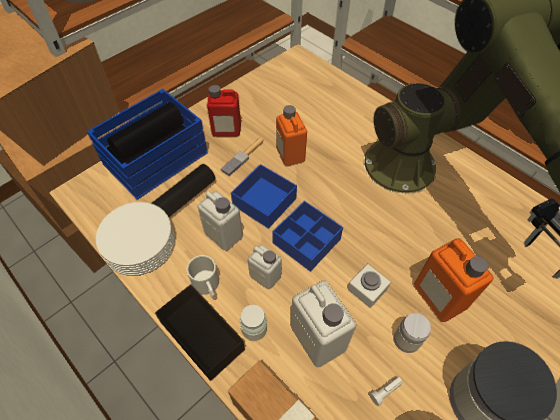

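View pics/top0.png

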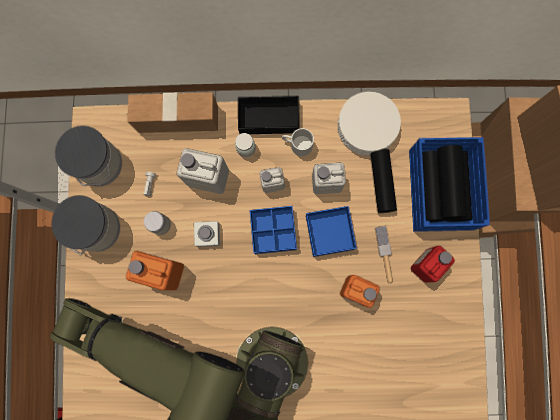

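The scene view shows the button at (370,281), the white medium canister at (220,218) with its cap at (222,206), the small one at (265,265) and the large one at (322,322). The undivided box is at (265,195) and the divided one at (308,236). The top view agrees: the white medium canister is at (330,176) and the plain box at (331,232). Next I refine the targets and check clearances.

Run:
```python
from h import *
def ext(w,c,r,z0,z1,t):
    p=w.reshape(-1,3); p=p[np.isfinite(p[:,0])]
    p=p[(np.hypot(p[:,0]-c[0],p[:,1]-c[1])<r)&(p[:,2]>z0)&(p[:,2]<z1)]
    print(t,len(p),p.min(0).round(),p.max(0).round(),((p.min(0)+p.max(0))/2).round(),np.median(p,0).round())
for n in("scene","top"):
    w=np.load(n+".npy")
    ext(w,(632,-200),80,184,206,n+" medcap")
    ext(w,(451,225),45,66,84,n+" button")
    ext(w,(451,-211),110,60,82,n+" box")
    ext(w,(315,380),130,60,270,n+" orange")
    ext(w,(645,225),120,60,270,n+" large")
```

```text
scene medcap 190 [ 612. -243.  184.] [ 651. -159.  198.] [ 632. -201.  191.] [ 633. -182.  192.]
scene button 157 [430. 207.  67.] [474. 253.  77.] [452. 230.  72.] [451. 226.  71.]
scene box 361 [ 368. -296.   60.] [ 537. -124.   74.] [ 452. -210.   67.] [ 459. -209.   66.]
scene orange 3508 [259. 309.  60.] [384. 463. 254.] [322. 386. 157.] [352. 391. 194.]
scene large 3461 [598. 148.  60.] [722. 303. 254.] [660. 225. 157.] [682. 241. 199.]
top medcap 144 [ 610. -243.  184.] [ 651. -164.  204.] [ 631. -203.  194.] [ 630. -184.  193.]
top button 104 [425. 203.  66.] [474. 249.  83.] [449. 226.  75.] [449. 224.  70.]
top box 231 [ 367. -295.   60.] [ 536. -126.   80.] [ 452. -211.   70.] [ 451. -216.   69.]
top orange 1525 [258. 309.  60.] [381. 463. 261.] [319. 386. 161.] [315. 369. 205.]
top large 1641 [596. 148.  60.] [722. 304. 262.] [659. 226. 161.] [645. 215. 203.]
```

```bash
python3 -m creep '{"slide":[[0,0,6],[0,0,6],[0,0,0],[4,-4,0],[4,-4,0],[4,-4,0],[4,-4,0],[4,-4,0]],"turn":[0,0,0,0,0,0,0,0],"claw":[0,0,0,0,0,0,0,0]}' 20
```

```text
clock: 2.4
eef_pos: [370.8, 321.6, 524.0]
eef_rot: [-3.141, -0.0, 2.828]
wrist_force: [0.4, 1.2, 0.1]
finger_gap: 17.4
finger_force: 0.0
```

Run:
```python
from h import *
for n in("scene","top"):
    w=np.load(n+".npy"); p=w.reshape(-1,3); im=cv2.imread(f"pics/{n}0.png").reshape(-1,3)
    ok=np.isfinite(p[:,0])&(np.hypot(p[:,0]-632,p[:,1]+200)<80)
    m=ok&(p[:,2]>184)
    h=np.histogram(p[m][:,1],np.arange(-250,-150,8)); print(n,h[0],h[1][[0,-1]])
    for lo,hi in((-212,-150),):
        q=p[m&(p[:,1]>lo)]; print(((q.min(0)+q.max(0))/2).round(),np.ptp(q,0).round(),im[m&(p[:,1]>lo)].mean(0))
    q=p[m&(p[:,1]<-212)]; print(len(q),q.mean(0).round(),im[m&(p[:,1]<-212)].mean(0))
    q=p[ok&(p[:,2]>140)&(p[:,2]<168)]; print("body",cv2.minAreaRect(q[:,:2].astype(np.float32)))
```

```text
scene [ 1  7  9  7  8  0 15 34 33 31 36  9] [-250 -154]
[ 632. -185.  191.] [40. 52. 14.] [ 90.3836478   96.28930818 104.51572327]
31 [ 634. -227.  186.] [165.22580645 188.09677419 196.67741935]
body ((632.976806640625, -202.30015563964844), (77.56793975830078, 105.70647430419922), 4.332863807678223)
top [ 2  5  6  5 10  0 11 32 26 33 16  0] [-250 -154]
[ 631. -187.  196.] [40. 47. 23.] [109.96694215 112.18181818 119.32231405]
25 [ 633. -227.  188.] [166.16 180.72 189.68]
body ((631.512939453125, -204.25225830078125), (80.65367126464844, 106.16802978515625), 1.063835859298706)
```

```bash
python3 -m creep '{"slide":[[4,-4.8,0],[4,-4.8,0],[0,0,-6],[0,0,-6],[0,0,-6],[0,0,-3],[0,0,0],[0,0,0]],"turn":[0,0,0,0,0,0,0,0],"claw":[0,0,0,0,0,0,0,0]}' 20
```

```text
clock: 3.4
eef_pos: [450.0, 227.3, 315.9]
eef_rot: [3.141, 0.001, 2.828]
wrist_force: [-0.1, -0.3, 1.2]
finger_gap: 0.5
finger_force: 0.0
```

```bash
python3 -m creep '{"slide":[[0,-0.2,-2],[0,0,-1.5],[0,0,-1],[0,0,-0.4],[0,0,-0.2],[0,0,0],[0,0,0],[0,0,0]],"turn":[0,0,0,0,0,0,0,0],"claw":[0,0,0,0,0,0,0,0]}'
```

```text
clock: 4.4
eef_pos: [449.9, 225.2, 265.2]
eef_rot: [3.141, 0.001, 2.828]
wrist_force: [-7.1, -2.8, 16.4]
finger_gap: 0.4
finger_force: 8.5
```

```bash
python3 -m creep '{"slide":[[0,0,-0.1],[0,0,0],[0,0,3],[0,0,5],[0,0,6],[0,0,6],[0,0,0],[0,0,0]],"turn":[0,0,0,0,0,0,0,0],"claw":[0,0,0,0,0,0,0,0]}'; python3 -c "
from h import *
d=manip.camera('scene')[1];w=world('scene',d)
r=manip.cut_out('call_top','scene')
print([(x['score'],np.nanmedian(w[x['mask']],0)) for x in r[:2]])"
```

```text
clock: 5.4
eef_pos: [449.6, 225.1, 461.9]
eef_rot: [-3.141, -0.001, 2.828]
wrist_force: [-0.7, -0.5, -0.9]
finger_gap: 0.2
finger_force: 0.0
[(0.59, array([452.56394702, 225.99405032,  71.39565067]))]
```

```bash
python3 -m creep '{"slide":[[2.3,-5,0],[2.3,-5,0],[2.3,-5,0],[2.3,-5,0],[2.3,-5,0],[2.3,-5,0],[2.2,-5,0],[2.2,-5.5,0]],"turn":[0,0,0,0,0,0,0,0],"claw":[0,0,0,0,0,0,0,0]}'
```

```text
clock: 6.5
eef_pos: [632.5, -181.5, 461.1]
eef_rot: [3.141, -0.002, 2.828]
wrist_force: [0.1, 1.0, 0.2]
finger_gap: 0.5
finger_force: 0.0
```

```bash
python3 -m creep '{"slide":[[0,0,-2],[0,0,-1.5],[0,0,-1],[0,0,0],[0,0,0],[0,0,0],[0,0,0],[0,0,0]],"turn":[0,0,0,0,0,0,0,0],"claw":[0,0,0,0,0,0,0,0]}'; python3 -c "
from h import *
im,d=manip.camera('scene');cv2.imwrite('pics/s1.png',cv2.resize(im[120:270,140:340,::-1],None,fx=3,fy=3))"
```

```text
clock: 7.5
eef_pos: [631.7, -179.9, 417.8]
eef_rot: [-3.142, 0.0, 2.828]
wrist_force: [-0.1, 0.7, 0.5]
finger_gap: 0.5
finger_force: 0.0
```

View pics/s1.png

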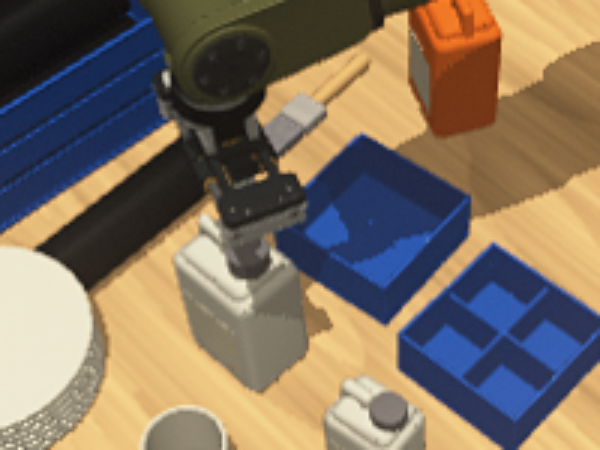

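The crop shows the closed fingertips just above the cap of the white medium canister, at crop (250,262), with a gap and no force. I'll hold here for more than two seconds.

```bash
Z='not used'; python3 -m creep '{"slide":[[0,0,-0.3],[0,0,0],[0,0,0],[0,0,0],[0,0,0],[0,0,0],[0,0,0],[0,0,0]],"turn":[0,0,0,0,0,0,0,0],"claw":[0,0,0,0,0,0,0,0]}'
python3 -m creep '{"slide":[[0,0,0],[0,0,0],[0,0,0],[0,0,0],[0,0,0],[0,0,0],[0,0,0],[0,0,0]],"turn":[0,0,0,0,0,0,0,0],"claw":[0,0,0,0,0,0,0,0]}'
python3 -m creep '{"slide":[[0,0,0],[0,0,3],[0,0,4],[-4.5,-0.8,0],[-4.5,-0.8,0],[-4.5,-0.8,0],[-4.5,-0.7,0],[0,0,0]],"turn":[0,0,0,0,0,0,0,0],"claw":[0,0,0,0,0,0,0,0]}'
```

```text
clock: 8.55
eef_pos: [631.8, -179.8, 414.6]
eef_rot: [-3.142, -0.0, 2.828]
wrist_force: [0.2, -0.5, -0.7]
finger_gap: 0.3
finger_force: 0.0
clock: 9.55
eef_pos: [631.8, -179.9, 414.6]
eef_rot: [3.142, -0.0, 2.828]
wrist_force: [-0.4, 0.6, 0.3]
finger_gap: 0.4
finger_force: 0.0
clock: 10.55
eef_pos: [449.8, -211.1, 485.5]
eef_rot: [-3.141, 0.001, 2.826]
wrist_force: [-0.1, -1.1, 0.5]
finger_gap: 0.6
finger_force: 0.0
```

```bash
python3 -m creep '{"slide":[[0.2,0,-5],[0,0,-5],[0,0,-5],[0,0,-3],[0,0,-1.6],[0,0,0],[0,0,0],[0,0,0]],"turn":[0,0,0,0,0,0,0,0],"claw":[0,0,0,0,0,0,0,0]}'
python3 -m creep '{"slide":[[0,0,0],[0,0,0],[0,0,0],[0,0,0],[0,0,0],[0,0,0],[0,0,0],[0,0,0]],"turn":[0,0,0,0,0,0,0,0],"claw":[0,0,0,0,0,0,0,0]}'
python3 -m creep '{"slide":[[0,0,0],[0,0,0],[0,0,0],[0,0,0],[0,0,0],[0,0,0],[0,0,0],[0,0,0]],"turn":[0,0,0,0,0,0,0,0],"claw":[0,0,0,0,0,0,0,0]}'
python3 -c "
from h import *
im,d=manip.camera('scene');cv2.imwrite('pics/s2.png',im[...,::-1])"
```

```text
clock: 11.55
eef_pos: [454.0, -211.0, 289.7]
eef_rot: [-3.141, 0.002, 2.828]
wrist_force: [0.0, 0.1, 0.6]
finger_gap: 0.4
finger_force: 0.0
clock: 12.55
eef_pos: [453.8, -210.8, 288.6]
eef_rot: [-3.142, -0.0, 2.828]
wrist_force: [-0.6, -0.1, 0.1]
finger_gap: 0.4
finger_force: 0.0
clock: 13.55
eef_pos: [453.8, -210.9, 288.7]
eef_rot: [3.142, 0.0, 2.828]
wrist_force: [-0.3, -0.4, -0.8]
finger_gap: -0.0
finger_force: 0.0
```

View pics/s2.png

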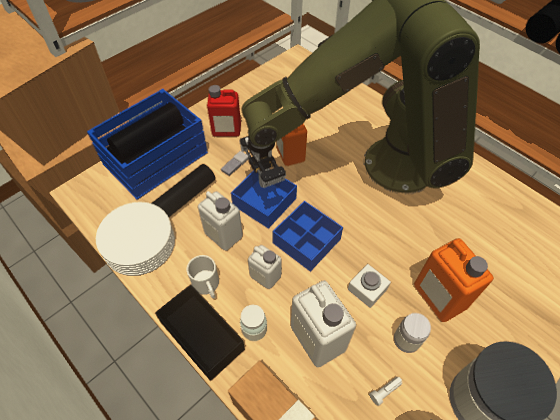

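The picture shows the fingertips over the middle of the undivided box at about (268,185), and everything else is where it was. I'll lift clear and hand in.

```bash
python3 -m creep '{"slide":[[0,0,0],[0,0,3],[0,0,5],[0,0,5],[0,0,4],[0,0,0],[0,0,0],[0,0,0]],"turn":[0,0,0,0,0,0,0,0],"claw":[0,0,0,0,0,0,0,0]}'; python3 -c "
from cell import manip
print(manip.sign_off())"
```

```text
clock: 14.6
eef_pos: [453.8, -210.9, 457.4]
eef_rot: [3.141, -0.002, 2.828]
wrist_force: [0.3, 0.1, 0.6]
finger_gap: 0.5
finger_force: 0.0
the job is handed in; nothing more can be done
None
```

I pressed the call button fully down (it is back up), pointed at the medium white canister's cap and then at the middle of the undivided box for over two seconds each, saw no sign of touching or shifting anything else, and handed the job in at about 15 s; no verdict was returned.

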